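Sort the mixed bench parts into their cradles and dishes

TASK

Sort the loose parts on the bench: lay the brass bar in the V's of the green cradle and the steel bar in the V's of the red cradle, each seated and centred along its cradle. Set the machine head post up, flat on the bottom of the blue dish, and lay the battery flat on the bottom of the orange dish. Leave the sanding block where it is.

Things in the scene. Friction and masses are not known exactly. Their poses are not given: they have to be found in the camera images.
- brass_bar_mid (a point): golden round brass bar, 16 mm diameter, 80 mm long, lying on the worktop; may roll; about 0.13 kg. The point is the middle of the bar (8 mm above what it lies on); its x axis runs along the bar.
- steel_bar_mid (a point): silver-grey round steel bar, 16 mm diameter, 80 mm long, lying on the worktop; may roll; about 0.13 kg. The point is the middle of the bar (8 mm above what it lies on); its x axis runs along the bar.
- head_mid (a point): white metal guitar machine head, 48 x 31 x 33 mm high, 36 g, post up. The point: middle of its outline, 12 mm above its underside. The gear housing, 17 mm long (x), with a flange 32 mm wide (y) 11 to 14 mm up, is centred 15 mm along -x and carries the 6 mm post; its button, 8 mm high, is at +x. Grip the flange across y; fingertips 9 mm above the underside clear a dish's rim at set-down.
- battery_mid (a point): small blue and yellow cylindrical battery, 15 mm diameter, 50 mm long, lying, 23 g. The point is its middle, 8 mm above what it lies on; its y axis runs along the battery.
- green_cradle_seat (a point): green plastic V-cradle, screwed down: a foot plate 72 x 42 x 6 mm with two upright V saddles (each 11 mm thick, centred 26 mm either side of the middle, 90 degree V) leaving a 41 mm gap between them for fingers; saddle tips 29 mm above the worktop and 37 mm apart overall. The point is where the middle of a seated bar's axis lies, 26 mm above the worktop; its x axis is the direction in which the bar lies (either way round), z up.
- red_cradle_seat (a point): red plastic V-cradle, screwed down: a foot plate 72 x 42 x 6 mm with two upright V saddles (each 11 mm thick, centred 26 mm either side of the middle, 90 degree V) leaving a 41 mm gap between them for fingers; saddle tips 29 mm above the worktop and 37 mm apart overall. The point is where the middle of a seated bar's axis lies, 26 mm above the worktop; its x axis is the direction in which the bar lies (either way round), z up.
- blue_dish_floor (a point): blue round plastic dish, screwed down: 88 mm across at the rim, 10 mm high, walls and floor 3 mm thick, inside 78 mm across at the floor. The point is the centre of its inner floor, 3 mm above the worktop, z up.
- orange_dish_floor (a point): orange round plastic dish, screwed down: 88 mm across at the rim, 10 mm high, walls and floor 3 mm thick, inside 78 mm across at the floor. The point is the centre of its inner floor, 3 mm above the worktop, z up.
- post_foot (a point): not to be handled: fixed square steel post, 60 x 60 mm, taller than the arm, right of the work; the point is its middle at worktop height. Coming from the right, swing over with the hand drawn in to 0.38 m of the base axis and above 0.25 m, clear of it and of the fixed heap of grey boxes (up to 0.2 m). A window sill, 0.44 m up, overhangs behind the work: lift no hand above 0.15 m at the back row.
- sanding_mid (a point): wooden sanding block, 46 x 70 x 24 mm, loose, a bystander among the parts. The point is its centre, 12 mm above the worktop; y runs along its 70 mm length.

How it is judged:
By the outcome, as a careful person would: the job done as asked, in the order asked, and still so for the second after the job is handed in, with the robot touching nothing.
It also fails if it takes over 99 s, if anything falls off the work surface, if the arm or the gripper's body presses on something with over 40 N, if the wrist force passes 120 N, or if a joint passes its speed limit or range.

ROBOT

A 6-joint arm with a two-finger parallel gripper is mounted at the origin on the work surface; the furniture and walls round the work are solid. World frame = base frame: x ahead of the robot, y to its left, z up, the work surface at z = 0. Lengths are in m, angles in degrees, forces in N, time in s.
With the tool pointing down it reaches from about 0.25 to 0.725 m from the base axis. Payload 9.7 kg.
Tool frame: the origin (TCP) lies midway between the tips of the shut fingers; the grasp point (between the pads) lies 19 mm behind it (bot.hold_point_z is the distance from the TCP to the grasp point, in m); z points along the fingers, y is the line along which they close (so a half turn about z gives the same grasp; the last joint's range is limited). The gripper opens to 85 mm and grips with 20 to 120 N. Pads are 22 mm wide; open, the fingers measure 114 mm over their backs; the gripper's body (76 mm by 85 mm) begins 54 mm behind the grasp point. The pads swing forward as they close: fully open they stand 13 mm farther back than shut.
Start: joints at [-66.979, 4.979, 10.078, 95.1, 0, 90], TCP at [0.215, -0.506, 0.231] pointing down, gripper open.
Joint ranges: [-179.16, 179.16], [-48.56, 103.87], [-65.8, 70.77], [-126.05, 130.52], [-82.76, 87.17], [-180, 180]. Speed limits (degrees/s): [127.2, 127.2, 147.25, 180, 180, 180].

INTERFACE

Orientations are given as [roll, pitch, yaw] about the fixed x, y, z axes, in that order (R = Rz(yaw) Ry(pitch) Rx(roll)).
In Python, from workcell import bot gives the robot as it stands.
- The arm moves only by the tool play_rows, never from a script. Its argument "steps" is a list that holds one entry, the list of rows, each a list of 4 numbers: the shift along the tool's x, y, z in m, then the turn about the tool's z in rad. In form: [[[tx, ty, tz, yaw], ...]]. A call has exactly 5 rows; each row shifts and turns the commanded pose from where the row before left it, along the tool's axes as they then stand; what a row does not reach is not made up. A row lasts 1/12 s, in which the tool goes at most 41.7 mm and 7.16 degrees, less where a joint would pass 70% of its speed; a pose out of reach is approached as far as the arm can. A call is refused whole if a number of a shift passes 0.0417 or a number of a turn 0.125, either way. A call with a gripper value outside its range is refused whole. "gripper" is the finger opening in m, from 0 to 0.0854, set as the call begins (left out, the last holds). The fingers move at their own pace and stop on an object; "squeeze" is the grip in N (left out, the last holds). Time passes only in rows, so rows that do not move let the fingers close, or fill a call up. It gives the time, the measured TCP pose, the force, the opening and the grip force at its end, in the units of the state.
- bot.get_obs(): the state, without advancing time (a new reading comes with each control period).
- bot.camera(name): name is "side" or "top" or "wrist"; returns a dict with "img" (420x560x3 uint8, blue, green, red), "vfov" (degrees; the focal length in pixels is half the picture's height over the tangent of half this angle, whatever the lens; pixels are square), "cx", "cy" (the principal point, pixels), "xyz" and "attitude" of the camera in the world. Camera axes: x right, y down, z forward; pixel columns grow to the right and rows downward; lengths in m; the calibration is good to about 2 mm. A picture is of the moment at which its call begins. There is no depth.
- bot.job_done(): hands the job in; it is judged then, once.
The state is a dict: "time": time; "q": joint angles; "qd": joint speeds; "joint_efforts": joint torques, N m; "ee_pos": TCP position; "tcp_rot": TCP orientation; "wrist_force": force on the tool from outside, world axes, zero at the start; "torque": the same for the moment, N m; "opening": finger opening in m; "grasp_force": force on a finger pad.
Only numpy, scipy, OpenCV 4.12 (cv2) and the standard library are available. Lean on these libraries where they do the work, as an engineer would, in place of code of your own. Each camera call takes 0.05 s, during which the arm holds its last target. There are 200 camera calls.

## Working session

There is one attempt and no reset: what is moved stays moved. The work goes in short steps, Python scripts to look and compute and a tool call to move; the robot and the scene stay as the last step left them, time stands still between calls to the robot, and variables do not carry over. Pictures are saved under pics/ and viewed, at most 14 in all, crops included, and the job is handed in when it is done.

Besides the shell and the picture viewer there is one more tool, called after ">>>" in YAML: its name, and indented under it one key for each argument. play_rows: Moves the arm, as the interface text tells. Its arguments: {"type":"object","properties":{"steps":{"type":"array","items":{"type":"array","items":{"type":"array","items":{"type":"number"}}}},"gripper":{"type":"number"},"squeeze":{"type":"number"}},"required":["steps"]}

```bash
mkdir -p pics; ls; python3 - <<'E'
from workcell import bot
import cv2
for n in ("top","side"):
    c=bot.camera(n); cv2.imwrite(f"pics/{n}0.png",c["img"]); print(n,{k:v for k,v in c.items() if k!="img"})
print(bot.get_obs(), bot.hold_point_z)
E
```

```text
pics
top {'vfov': 43.23292610641691, 'cx': 277.1936744614314, 'cy': 204.06551909260747, 'xyz': array([0.2278052 , 0.08759135, 1.12741819]), 'attitude': array([-1.67662242e+02, -1.33997117e-01, -9.17880300e+01])}
side {'vfov': 44.44815125573787, 'cx': 280.2886790901363, 'cy': 204.07729088096198, 'xyz': array([-0.086472  ,  0.74397616,  0.98262896]), 'attitude': array([-137.08646717,   -0.39055466, -141.27054277])}
{'time': 0.1, 'q': array([-6.69764432e+01,  5.00704616e+00,  1.00394425e+01,  9.50976859e+01,
        3.10600425e-07,  9.00015475e+01]), 'qd': array([-0.05019196,  0.00628606,  0.13225899,  0.03852444,  0.02853348,
       -0.01627553]), 'joint_efforts': array([-8.89271837e-05, -5.21559656e+01,  4.65654695e+01,  1.60644116e-02,
       -6.81281472e-05, -1.17927871e-05]), 'ee_pos': array([ 0.21503591, -0.50601432,  0.23066663]), 'tcp_rot': array([-1.79934710e+02,  1.45281755e-06,  2.30220093e+01]), 'wrist_force': array([0.61728136, 0.95425161, 0.39339425]), 'torque': array([-0.0173304 ,  0.01501402, -0.04559154]), 'grasp_force': 0.0, 'opening': 0.08525968579304395} 0.0187
```

View pics/top0.png

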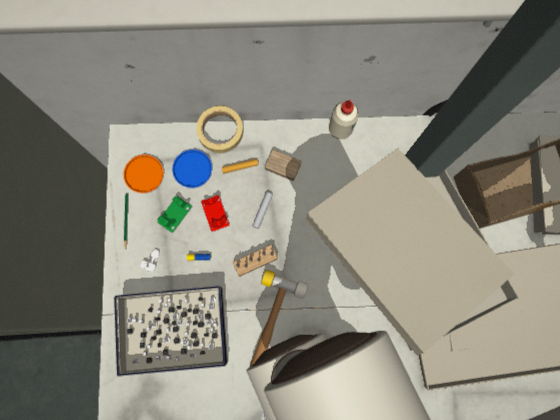

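View pics/side0.png

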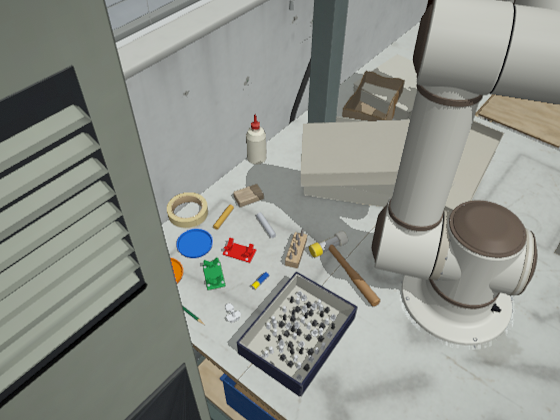

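The top picture shows the orange dish at (143,173), blue dish (192,168), brass bar (240,166), sanding block (283,164), green cradle (174,213), red (215,212), steel bar (262,209), head (150,260) and battery (199,257). The side picture shows the same parts, with the orange dish partly hidden. I'll enlarge the top one.

```bash
cat > h.py <<'E'
import numpy as np, cv2
from scipy.spatial.transform import Rotation as R
def ray(c,u,v,z):
    f=210/np.tan(np.radians(c["vfov"])/2)
    d=R.from_euler("xyz",c["attitude"],degrees=True).as_matrix()@np.array([(u-c["cx"])/f,(v-c["cy"])/f,1])
    return c["xyz"]+d*(z-c["xyz"][2])/d[2]
def proj(c,p):
    f=210/np.tan(np.radians(c["vfov"])/2)
    q=R.from_euler("xyz",c["attitude"],degrees=True).as_matrix().T@(np.array(p)-c["xyz"])
    return q[:2]/q[2]*f+[c["cx"],c["cy"]]
def crop(img,u,v,w,h,s,fn):
    im=img[v:v+h,u:u+w]
    cv2.imwrite(fn,cv2.resize(im,None,fx=s,fy=s,interpolation=cv2.INTER_CUBIC))
E
python3 - <<'E'
from h import *
import cv2
crop(cv2.imread("pics/top0.png"),110,135,200,150,4,"pics/top0c.png")
E
```

```text
(no output)
```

View pics/top0c.png

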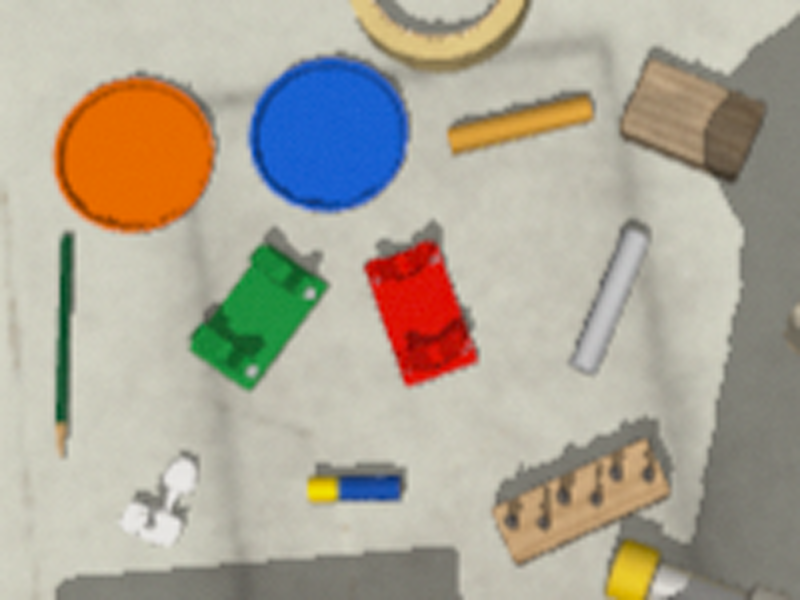

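The crop shows brass bar ends at (452,140) and (592,107), and steel ends at (584,366) and (637,228). The green foot centre is near (260,316) and the red near (421,313). Dishes are at (135,154) and (329,134), the head housing at (152,518) with its button at (184,472), and the battery runs from (308,488) to (402,487).

```bash
cat > m0.py <<'E'
from h import *
from workcell import bot
c=bot.camera("top")
def w(x,y,z): return ray(c,110+(x+.5)/4-.5,135+(y+.5)/4-.5,z)
def seg(n,a,b,z):
    a,b=w(*a,z),w(*b,z); d=b-a
    print(n,((a+b)/2).round(4),"len",np.hypot(*d[:2]).round(4),"dir",np.degrees(np.arctan2(d[1],d[0])).round(1), "r",np.hypot(*((a+b)/2)[:2]).round(3))
seg("brass",(452,140),(592,107),.010)
seg("steel",(584,366),(637,228),.010)
seg("green",(220,368),(296,265),.006)
seg("greenside",(250,388),(327,287),.006)
seg("red",(442,371),(400,255),.006)
seg("head house->button",(150,518),(184,472),.012)
seg("batt",(308,488),(402,487),.010)
seg("orange",(56,154),(214,154),.010)
seg("blue",(251,134),(408,134),.010)
seg("sand",(625,130),(765,110),.02)
E
python3 m0.py
```

```text
brass [0.5611 0.1558 0.01  ] len 0.0788 dir -77.9 r 0.582
steel [0.4627 0.1097 0.01  ] len 0.081 dir -22.1 r 0.476
green [0.4585 0.3    0.006 ] len 0.0685 dir -36.1 r 0.548
greenside [0.4465 0.2835 0.006 ] len 0.0678 dir -37.2 r 0.529
red [0.4578 0.2124 0.006 ] len 0.0683 dir 19.0 r 0.505
head house->button [0.3627 0.3459 0.012 ] len 0.0294 dir -36.3 r 0.501
batt [0.3638 0.2473 0.01  ] len 0.0496 dir -91.2 r 0.44
orange [0.5502 0.3674 0.01  ] len 0.0863 dir -91.8 r 0.662
blue [0.5583 0.2613 0.01  ] len 0.0859 dir -91.7 r 0.616
sand [0.5572 0.0612 0.02  ] len 0.077 dir -83.3 r 0.561
```

>>> play_rows:
  steps:
    - [[0, -0.035, -0.016, 0], [0, -0.035, -0.016, 0], [0, -0.035, -0.016, 0], [0, -0.035, -0.016, 0], [0, -0.035, -0.016, 0]]

```text
time: 0.57
ee_pos: [0.1459, -0.3435, 0.3116]
tcp_rot: [-180.0, -0.0, 23.0]
wrist_force: [0.0, -0.5, 0.7]
opening: 0.0857
grasp_force: 0.0
```

>>> play_rows:
  steps:
    - [[0.0375, -0.0019, 0, -0.1], [0.0375, -0.0019, 0, -0.1], [0.0375, -0.0019, 0, -0.1], [0.0375, -0.0019, 0, -0.1], [0.0375, -0.0019, 0, -0.1]]

```text
time: 0.98
ee_pos: [0.2954, -0.2311, 0.311]
tcp_rot: [-180.0, -0.0, 51.9]
wrist_force: [0.4, -0.7, 0.9]
opening: 0.0855
grasp_force: 0.0
```

>>> play_rows:
  steps:
    - [[0.0375, -0.0019, 0, -0.1], [0.0375, -0.0019, 0, -0.1], [0.0375, -0.0019, 0, -0.1], [0.0375, -0.0019, 0, -0.1], [0.0375, -0.0019, 0, -0.1]]

```text
time: 1.4
ee_pos: [0.3704, -0.0607, 0.3109]
tcp_rot: [-180.0, -0.0, 80.6]
wrist_force: [0.6, -0.9, 0.2]
opening: 0.0856
grasp_force: 0.0
```

>>> play_rows:
  steps:
    - [[0.0375, -0.0019, 0, -0.1], [0.0375, -0.0019, 0, -0.1], [0.0375, -0.0019, 0, -0.1], [0.0375, -0.0019, 0, -0.1], [0, 0, 0, 0]]

```text
time: 1.82
ee_pos: [0.3639, 0.0918, 0.311]
tcp_rot: [-180.0, -0.1, 104.0]
wrist_force: [-0.1, -0.4, 0.2]
opening: 0.0854
grasp_force: 0.0
```

```bash
python3 - <<'E'
from workcell import bot
import cv2
c=bot.camera("wrist"); cv2.imwrite("pics/w1.png",c["img"]); print({k:v for k,v in c.items() if k!="img"})
print(bot.get_obs()["ee_pos"],bot.get_obs()["tcp_rot"],bot.get_obs()["q"])
import pickle; pickle.dump(c,open("w1.pkl","wb"))
E
```

```text
{'vfov': 62.565822688504866, 'cx': 272.8933783182319, 'cy': 209.946076788972, 'xyz': array([0.34621832, 0.16384152, 0.45438803]), 'attitude': array([1.63044645e+02, 9.62590261e-02, 1.39735167e+01])}
[0.36440472 0.08960384 0.31108533] [-1.79976450e+02 -1.84857706e-02  1.03674976e+02] [ 1.38003714e+01 -1.57344434e+01  6.92823545e-02  1.05827235e+02
  1.85372656e-02  9.01253876e+01]
```

View pics/w1.png

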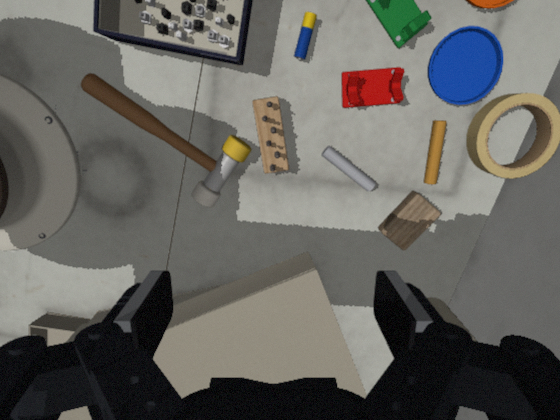

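The wrist view shows the brass bar at (435,152), steel at (350,168), red cradle (372,88), blue dish (466,65) and fingers at the bottom edge. I'll hover above the brass bar.

```bash
cat > mv.py <<'E'
# usage: mv.py x y z yaw : tool-frame shift to the target (shift first, then turn)
import sys
from h import *
from workcell import bot
o=bot.get_obs(); x,y,z,w=map(float,sys.argv[1:5])
Rt=R.from_euler("xyz",o["tcp_rot"],degrees=True).as_matrix()
d=np.array([x,y,z])-o["ee_pos"]
dy=(o["tcp_rot"][2]-w+90)%180-90
print("shift",(Rt.T@d).round(4),"turn",np.radians(dy).round(4),"min rows",np.ceil(np.linalg.norm(d)/.0417),np.ceil(abs(dy)/7.1))
E
python3 mv.py 0.561 0.156 0.13 102; cat > look.py <<'E'
import sys,pickle
from h import *
from workcell import bot
n=sys.argv[1]; c=bot.camera("wrist"); o=bot.get_obs()
pickle.dump(c,open(n+".pkl","wb")); cv2.imwrite(f"pics/{n}.png",c["img"]); print(o["time"],o["ee_pos"].round(4),o["tcp_rot"].round(2))
E
```

```text
shift [0.018  0.2068 0.181 ] turn 0.0292 min rows 7.0 1.0
```

>>> play_rows:
  steps:
    - [[0.002, 0.012, 0.032, 0.006], [0.002, 0.012, 0.032, 0.006], [0.002, 0.012, 0.032, 0.006], [0.002, 0.012, 0.032, 0.006], [0.002, 0.012, 0.032, 0.006]]
  gripper: 0.045

```text
time: 2.28
ee_pos: [0.422, 0.1086, 0.1497]
tcp_rot: [180.0, 0.0, 101.4]
wrist_force: [0.5, -0.2, 0.2]
opening: 0.0448
grasp_force: 0.0
```

>>> play_rows:
  steps:
    - [[0.002, 0.037, 0.005, 0], [0.002, 0.037, 0.005, 0], [0.002, 0.037, 0.005, 0], [0.002, 0.036, 0.005, 0], [0, 0, 0, 0]]

```text
time: 2.7
ee_pos: [0.5679, 0.146, 0.1262]
tcp_rot: [-179.7, 0.0, 101.4]
wrist_force: [-0.2, -0.6, -0.2]
opening: 0.0449
grasp_force: 0.0
```

```bash
python3 look.py w2
```

```text
2.75 [0.5656 0.1455 0.1277] [-1.7971e+02  3.0000e-02  1.0137e+02]
```

View pics/w2.png

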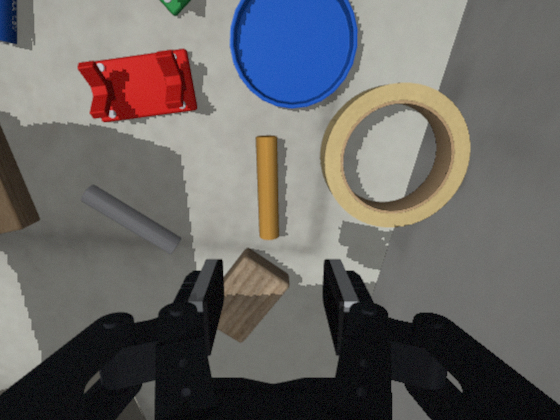

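The brass bar's ends are at (267,136) and (269,240), the steel's at (88,190) and (176,246). The blue dish rim spans columns 231 to 357, the red saddles sit at (95,92) and (177,78), and the sanding block is below at (252,293).

```bash
cat > seg.py <<'E'
# usage: seg.py pkl z u1 v1 u2 v2 [name]
import sys,pickle
from h import *
def seg(c,z,a,b,n=""):
    a,b=ray(c,*a,z),ray(c,*b,z); d=b-a; m=(a+b)/2
    print(n,m.round(4),"len",np.hypot(*d[:2]).round(4),"dir",np.degrees(np.arctan2(d[1],d[0])).round(1))
if __name__=="__main__":
    c=pickle.load(open(sys.argv[1]+".pkl","rb")); v=list(map(float,sys.argv[2:7])); seg(c,v[0],v[1:3],v[3:5])
E
python3 seg.py w2 .008 267 136 269 240; python3 seg.py w2 .008 88 189 176 247; python3 seg.py w2 .01 231 42 357 38;python3 seg.py w2 .026 95 92 177 78; python3 mv.py 0.561 .156 0.003 102
```

```text
[0.5616 0.155  0.008 ] len 0.083 dir -77.8
 [0.4603 0.1107 0.008 ] len 0.081 dir -25.6
 [0.5584 0.2625 0.01  ] len 0.0859 dir 13.0
 [0.461  0.2126 0.026 ] len 0.0563 dir 20.3
shift [ 0.0113 -0.0018  0.1247] turn -0.011 min rows 4.0 1.0
```

>>> play_rows:
  steps:
    - [[0.0026, -0.0004, 0.025, -0.003], [0.0026, -0.0004, 0.025, -0.003], [0.0026, -0.0004, 0.025, -0.003], [0.0026, -0.0005, 0.025, -0.003], [0, 0, 0.015, 0]]

```text
time: 3.17
ee_pos: [0.5586, 0.1552, 0.0142]
tcp_rot: [-179.9, 0.0, 102.1]
wrist_force: [-1.0, -0.6, 0.2]
opening: 0.0448
grasp_force: 0.0
```

>>> play_rows:
  steps:
    - [[0, 0, 0.009, 0], [0, 0, 0, 0], [0, 0, 0, 0], [0, 0, 0, 0], [0, 0, 0, 0]]

```text
time: 3.58
ee_pos: [0.5611, 0.1565, 0.009]
tcp_rot: [179.9, -0.0, 102.2]
wrist_force: [-0.1, -0.0, -0.4]
opening: 0.045
grasp_force: 0.0
```

>>> play_rows:
  steps:
    - [[0, 0, 0.004, 0], [0, 0, 0, 0], [0, 0, 0, 0], [0, 0, 0, 0], [0, 0, 0, 0]]

```text
time: 4.0
ee_pos: [0.5602, 0.1566, 0.0034]
tcp_rot: [180.0, -0.0, 102.2]
wrist_force: [0.2, 1.2, -1.2]
opening: 0.0446
grasp_force: 0.0
```

>>> play_rows:
  steps:
    - [[0, 0, 0, 0], [0, 0, 0, 0], [0, 0, 0, 0], [0, 0, 0, 0], [0, 0, 0, 0]]
  gripper: 0.0
  squeeze: 50

```text
time: 4.42
ee_pos: [0.5603, 0.1566, 0.0035]
tcp_rot: [180.0, -0.0, 102.2]
wrist_force: [-0.6, -0.3, 1.6]
opening: 0.0141
grasp_force: 48.8
```

>>> play_rows:
  steps:
    - [[0, 0, 0, 0], [0, 0, 0, 0], [0, 0, 0, 0], [0, 0, 0, 0], [0, 0, 0, 0]]

```text
time: 4.83
ee_pos: [0.5603, 0.1566, 0.0035]
tcp_rot: [180.0, -0.0, 102.2]
wrist_force: [-0.6, 0.7, 3.5]
opening: 0.0138
grasp_force: 49.0
```

>>> play_rows:
  steps:
    - [[0, 0, -0.008, 0], [0, 0, -0.016, 0], [0, 0, -0.016, 0], [0, 0, 0, 0], [0, 0, 0, 0]]

```text
time: 5.25
ee_pos: [0.5606, 0.1566, 0.0438]
tcp_rot: [179.9, -0.0, 102.2]
wrist_force: [-0.3, -0.2, -1.8]
opening: 0.0137
grasp_force: 48.9
```

```bash
python3 look.py w3; python3 -c "
import cv2;from h import *
crop(cv2.imread('pics/w3.png'),130,180,280,210,2.8,'pics/w3c.png')"
```

```text
5.3 [0.56   0.1565 0.0428] [-179.98    0.    102.2 ]
```

View pics/w3c.png

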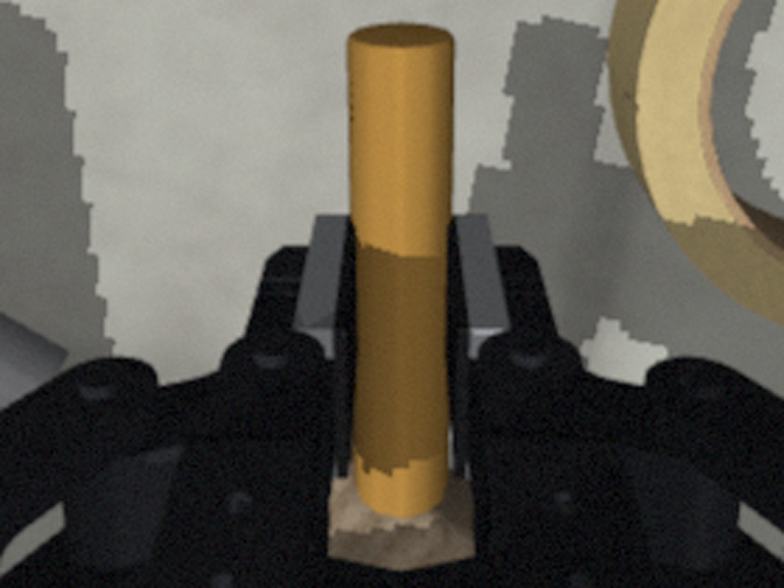

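The bar is held square between the pads. The far face centre is at crop (400,37) and the near end bottom at about (400,512).

```bash
python3 - <<'E'
import pickle; from h import *
c=pickle.load(open("w3.pkl","rb"))
a=ray(c,130+400/2.8,180+37/2.8,.0475); b=ray(c,130+400/2.8,180+512/2.8,.053)
t=np.array([.5603,.1566,.043]); x=np.array([np.cos(np.radians(102.2)),np.sin(np.radians(102.2)),0]); y=np.array([x[1],-x[0],0])
print((a-t)@x,(b-t)@x,(a-t)@y,(b-t)@y)
c=pickle.load(open("w2.pkl","rb"))
for z,u,v in[(.006,0,0)]: pass
E
python3 mv.py .4590 .3 .1 -36.5
```

```text
0.038836434690584926 -0.04182535856556178 0.0002871135188276001 0.0002919178697193582
shift [ 0.1616 -0.0684 -0.0572] turn -0.7208 min rows 5.0 6.0
```

>>> play_rows:
  steps:
    - [[0.014, -0.0033, -0.022, 0], [0.0202, -0.0033, -0.02, 0], [0.0222, -0.0033, -0.015, 0], [0.0222, -0.0033, -0.01, -0.04], [0.0222, -0.0033, -0.01, -0.08]]

```text
time: 5.72
ee_pos: [0.5213, 0.2519, 0.1197]
tcp_rot: [-179.9, 0.0, 109.1]
wrist_force: [-0.1, 0.7, -2.6]
opening: 0.0136
grasp_force: 48.9
```

>>> play_rows:
  steps:
    - [[0, 0, 0, -0.12], [0, 0, 0, -0.12], [0, 0, 0, -0.12], [0, 0, 0, -0.12], [0, 0, 0, -0.12]]

```text
time: 6.13
ee_pos: [0.5213, 0.2511, 0.1186]
tcp_rot: [-179.9, -0.1, 143.8]
wrist_force: [0.4, 1.1, -1.9]
opening: 0.014
grasp_force: 48.9
```

>>> play_rows:
  steps:
    - [[0, 0, 0, 0], [0, 0, 0, 0], [0, 0, 0, 0], [0, 0, 0, 0], [0, 0, 0, 0]]

```text
time: 6.55
ee_pos: [0.5219, 0.2512, 0.1201]
tcp_rot: [-180.0, -0.0, 143.3]
wrist_force: [-0.5, -0.1, -1.6]
opening: 0.0141
grasp_force: 48.9
```

```bash
python3 look.py w4; python3 -c "
import cv2;from h import *
crop(cv2.imread('pics/w4.png'),100,0,400,300,2,'pics/w4c.png')"
```

```text
6.6 [0.5219 0.2512 0.1202] [-179.99   -0.    143.38]
```

View pics/w4c.png

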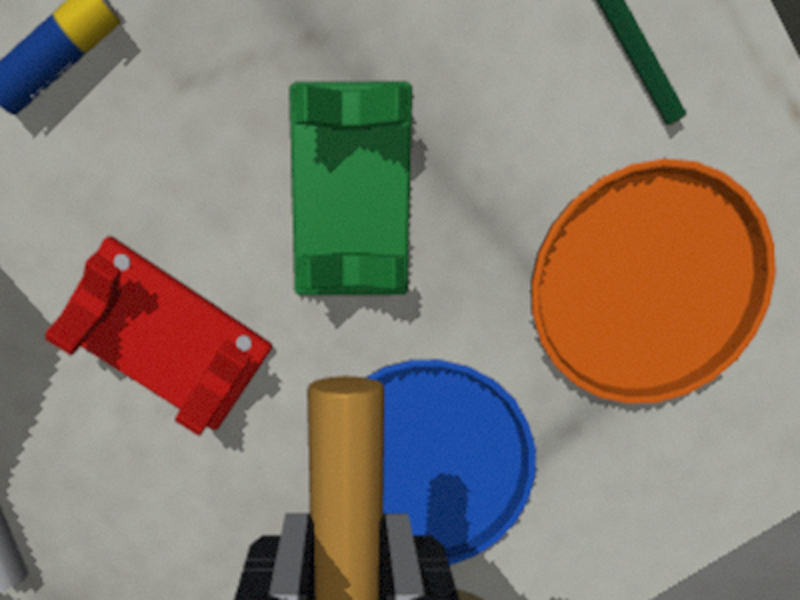

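The green cradle spans columns 291 to 412 and rows 82 to 294, with its near saddle at (353,272) and its far saddle at (351,103). The orange rim spans 531–775 × 159–410. The red cradle is at about (158,335) and the bar end at (346,385).

```bash
cat > m4.py <<'E'
import pickle; from h import *
c=pickle.load(open("w4.pkl","rb"))
W=lambda x,y,z: ray(c,100+(x+.5)/2-.5,(y+.5)/2-.5,z)
def pr(n,a,b):
    d=b-a; print(n,((a+b)/2).round(4),np.hypot(*d[:2]).round(4),np.degrees(np.arctan2(d[1],d[0])).round(2))
n=W(354,256,.029); f=W(351.5,83,.029); u=(f-n)/np.linalg.norm(f-n)
print("len n-f (expect .052)",np.linalg.norm(f-n)); print("centre via tips",(n+u*.0205).round(4),(f-u*.0315).round(4), np.degrees(np.arctan2(u[1],u[0])))
fe=W(352.5,294,.006); print("via foot near edge",(fe+u*.036).round(4))
pr("tip width near",W(300,258,.029),W(408,255,.029)); pr("tip far",W(291,84,.029),W(412,83,.029))
pr("foot L",W(293,180,.006),W(297,294,.006)); pr("foot R",W(411,180,.006),W(408,294,.006))
pr("foot mid",W(293,180,.006),W(411,180,.006))
pr("orange",W(531,284,.010),W(775,268,.010)); pr("orange",W(665,159,.010),W(645,410,.010))
E
python3 m4.py
```

```text
len n-f (expect .052) 0.05203167856391881
centre via tips [0.4587 0.3004 0.029 ] [0.4587 0.3004 0.029 ] 144.38798635143382
via foot near edge [0.4581 0.3002 0.006 ]
tip width near [0.4755 0.2884 0.029 ] 0.0357 54.91
tip far [0.4332 0.3187 0.029 ] 0.0373 53.78
foot L [0.459  0.2744 0.006 ] 0.0397 -35.81
foot R [0.4836 0.3075 0.006 ] 0.0397 -36.67
foot mid [0.4553 0.3027 0.006 ] 0.0415 53.35
orange [0.5463 0.37   0.01  ] 0.0873 57.08
orange [0.5514 0.3679 0.01  ] 0.0898 -33.8
```

```bash
python3 mv.py .4575 .3013 .045 144
```

```text
shift [0.0816 0.0018 0.0752] turn -0.0109 min rows 3.0 1.0
```

>>> play_rows:
  steps:
    - [[0.0204, 0.0005, 0.005, -0.003], [0.0204, 0.0005, 0.01, -0.003], [0.0204, 0.0004, 0.02, -0.003], [0.0204, 0.0004, 0.02, -0.002], [0, 0, 0.01, 0]]

```text
time: 7.02
ee_pos: [0.4543, 0.302, 0.0531]
tcp_rot: [-179.9, -0.1, 144.2]
wrist_force: [-0.6, 0.3, -1.3]
opening: 0.0138
grasp_force: 48.9
```

>>> play_rows:
  steps:
    - [[0, 0, 0, 0], [0, 0, 0, 0], [0, 0, 0, 0], [0, 0, 0, 0], [0, 0, 0, 0]]

```text
time: 7.43
ee_pos: [0.4582, 0.3009, 0.0563]
tcp_rot: [179.9, 0.0, 144.0]
wrist_force: [0.4, 0.1, -1.3]
opening: 0.0136
grasp_force: 48.9
```

```bash
python3 mv.py .4575 .3013 .022 144
```

```text
shift [ 0.0008 -0.0001  0.0343] turn 0.0005 min rows 1.0 1.0
```

>>> play_rows:
  steps:
    - [[0.0006, 0, 0.012, 0], [0, 0, 0.009, 0], [0, 0, 0.006, 0], [0, 0, 0.004, 0], [0, 0, 0.002, 0]]

```text
time: 7.85
ee_pos: [0.4566, 0.3014, 0.0216]
tcp_rot: [-180.0, -0.0, 144.1]
wrist_force: [-2.2, 1.0, 6.9]
opening: 0.0139
grasp_force: 49.7
```

>>> play_rows:
  steps:
    - [[0, 0, 0.001, 0], [0, 0, 0, 0], [0, 0, 0, 0], [0, 0, 0, 0], [0, 0, 0, 0]]

```text
time: 8.27
ee_pos: [0.4567, 0.3015, 0.0216]
tcp_rot: [180.0, -0.0, 144.1]
wrist_force: [-3.1, -0.4, 3.4]
opening: 0.0137
grasp_force: 49.4
```

>>> play_rows:
  steps:
    - [[0, 0, 0, 0], [0, 0, 0, 0], [0, 0, 0, 0], [0, 0, 0, 0], [0, 0, 0, 0]]
  gripper: 0.04

```text
time: 8.68
ee_pos: [0.4567, 0.3013, 0.0212]
tcp_rot: [-180.0, 0.0, 144.1]
wrist_force: [0.6, -1.0, 0.2]
opening: 0.0401
grasp_force: 0.0
```

>>> play_rows:
  steps:
    - [[0, 0, -0.015, 0], [0, 0, -0.02, 0], [0, 0, -0.025, 0], [0, 0, -0.025, 0], [0, 0, -0.02, 0]]

```text
time: 9.1
ee_pos: [0.4569, 0.3014, 0.1281]
tcp_rot: [179.9, 0.0, 144.1]
wrist_force: [0.0, 0.1, -0.8]
opening: 0.0401
grasp_force: 0.0
```

```bash
python3 look.py w5; python3 mv.py .4603 .1107 .1 -25.5
```

```text
9.15 [0.4581 0.3022 0.1321] [1.7967e+02 1.3000e-01 1.4409e+02]
shift [-0.1141 -0.154   0.0315] turn -0.1818 min rows 5.0 2.0
```

View pics/w5.png

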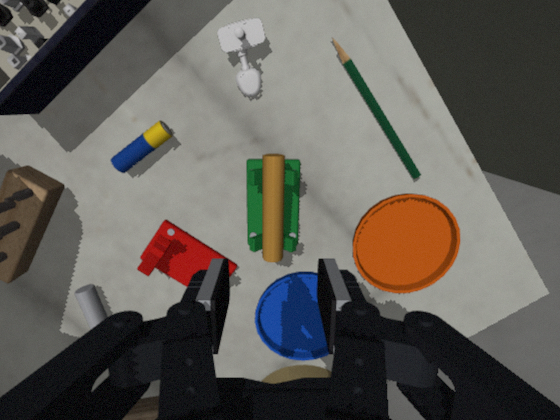

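The brass bar lies in both green V's, with ends at (273,154) and (272,261). The head flange is at (241,35) with its button at (249,83), the battery runs from (116,163) to (168,129), and the steel bar is at bottom left.

```bash
python3 seg.py w5 .031 273.5 154 272 262; python3 seg.py w5 .009 116 163 168 129; python3 seg.py w5 .009 241 35 249 83;python3 seg.py w5 .014 219 33 268 33; python3 mv.py .4603 .1107 .1 154.5
```

```text
[0.4564 0.3013 0.031 ] len 0.0821 dir -36.7
 [0.3632 0.2472 0.009 ] len 0.0489 dir 85.2
 [0.3608 0.3466 0.009 ] len 0.0314 dir -27.0
 [0.3478 0.3557 0.014 ] len 0.033 dir 54.1
shift [-0.1141 -0.154   0.0315] turn -0.1818 min rows 5.0 2.0
```

```bash
python3 - <<'E'
import pickle; from h import *
c=pickle.load(open("w5.pkl","rb")); hsv=cv2.cvtColor(c["img"],cv2.COLOR_BGR2HSV)
sub=hsv[130:275,235:310]
g=(sub[...,0]>50)&(sub[...,0]<85)&(sub[...,1]>120); b=(sub[...,0]>8)&(sub[...,0]<28)&(sub[...,1]>110)
for n,m in(("green",g),("brass",b)):
    n_,l,s,_=cv2.connectedComponentsWithStats(m.astype(np.uint8)); k=1+s[1:,4].argmax() ; print(n,s[k][:4]+[235,130,0,0]); 
r=np.where(g.any(1))[0]+130; print("green rows",r.min(),r.max())
u=np.array([-.8106,.5856,0]); v=np.array([.5856,.8106,0]); S=np.array([.4587,.3004,0])
P=lambda a,l,z: proj(c,S+a*u+l*v+[0,0,z]).round(1)
print("tips far",P(.0315,.0185,.029),P(.0315,-.0185,.029),"foot far",P(.036,.021,.006),"foot near",P(-.036,.021,.006),P(-.036,-.021,.006),"tip near out",P(-.0315,.0185,.029))
print("bar far top/mid/bot",P(.04,0,.034),P(.04,0,.026),P(.04,0,.018),"near",P(-.04,0,.034),P(-.04,0,.018))
E
```

```text
green [284 160  16  92]
brass [262 154  23 108]
green rows 160 251
tips far [299.6 170.4] [247.4 170.5] foot far [300.8 159.2] foot near [298.8 245.9] [248.2 245.9] tip near out [297.9 252.3]
bar far top/mid/bot [273.5 159.6] [273.5 157.9] [273.5 156.2] near [273.6 265.4] [273.6 256.4]
```

>>> play_rows:
  steps:
    - [[0, 0, 0.025, 0], [0, 0, 0.025, 0], [0, 0, 0.025, 0], [0, 0, 0.02, 0], [0, 0, 0.008, 0]]

```text
time: 9.57
ee_pos: [0.4553, 0.3004, 0.02]
tcp_rot: [-179.8, -0.1, 144.1]
wrist_force: [-0.8, -0.4, -0.4]
opening: 0.0398
grasp_force: 0.0
```

>>> play_rows:
  steps:
    - [[0, 0, 0, 0], [0, 0, 0, 0], [0, 0, 0, 0], [0, 0, 0, 0], [0, 0, 0, 0]]

```text
time: 9.98
ee_pos: [0.4574, 0.3018, 0.0246]
tcp_rot: [179.9, 0.0, 144.1]
wrist_force: [0.5, 0.4, 0.4]
opening: 0.04
grasp_force: 0.0
```

>>> play_rows:
  steps:
    - [[0, 0, 0, 0], [0, 0, 0, 0], [0, 0, 0, 0], [0, 0, 0, 0], [0, 0, 0, 0]]
  gripper: 0.0
  squeeze: 30

```text
time: 10.4
ee_pos: [0.4569, 0.3014, 0.0238]
tcp_rot: [180.0, 0.0, 144.1]
wrist_force: [-1.7, 1.0, 5.8]
opening: 0.0142
grasp_force: 29.6
```

>>> play_rows:
  steps:
    - [[-0.0005, 0, 0, 0], [-0.0005, 0, 0, 0], [-0.0005, 0, 0, 0], [0, 0, 0, 0], [0, 0, 0, 0]]

```text
time: 10.82
ee_pos: [0.4573, 0.3012, 0.0238]
tcp_rot: [180.0, -0.1, 144.1]
wrist_force: [-6.2, 2.4, 7.0]
opening: 0.0145
grasp_force: 29.8
```

>>> play_rows:
  steps:
    - [[0, 0, 0, 0], [0, 0, 0, 0], [0, 0, 0, 0], [0, 0, 0, 0], [0, 0, 0, 0]]
  gripper: 0.04

```text
time: 11.23
ee_pos: [0.4579, 0.3003, 0.0231]
tcp_rot: [-180.0, -0.0, 144.1]
wrist_force: [1.0, -0.7, 0.4]
opening: 0.0399
grasp_force: 0.0
```

>>> play_rows:
  steps:
    - [[0, 0, -0.015, 0], [0, 0, -0.02, 0], [0, 0, -0.025, 0], [0, 0, -0.025, 0], [0, 0, -0.02, 0]]

```text
time: 11.65
ee_pos: [0.4581, 0.3005, 0.1301]
tcp_rot: [179.9, 0.0, 144.1]
wrist_force: [0.3, -0.8, 0.7]
opening: 0.0404
grasp_force: 0.0
```

>>> play_rows:
  steps:
    - [[0, 0, 0, 0], [0, 0, 0, 0], [0, 0, 0, 0], [0, 0, 0, 0], [0, 0, 0, 0]]

```text
time: 12.07
ee_pos: [0.4575, 0.3002, 0.1271]
tcp_rot: [-179.9, -0.0, 144.1]
wrist_force: [-0.5, 0.4, 1.0]
opening: 0.0399
grasp_force: 0.0
```

```bash
python3 look.py w6; python3 - <<'E'
import pickle; from h import *
c=pickle.load(open("w6.pkl","rb")); hsv=cv2.cvtColor(c["img"],cv2.COLOR_BGR2HSV)
sub=hsv[130:275,235:310]
g=(sub[...,0]>50)&(sub[...,0]<85)&(sub[...,1]>120); b=(sub[...,0]>8)&(sub[...,0]<28)&(sub[...,1]>110)
for n,m in(("green",g),("brass",b)):
    r=np.where(m.sum(1)>4)[0]+130; print(n,r.min(),r.max()+1)
u=np.array([-.8106,.5856,0]); v=np.array([.5856,.8106,0]); S=np.array([.4587,.3004,0])
P=lambda a,l,z: proj(c,S+a*u+l*v+[0,0,z]).round(1)
print("foot far",P(.036,.021,.006),"near",P(-.0315,.0185,.029))
print("bar far bot",P(.04,0,.018),"near",P(-.04,0,.034))
E
python3 mv.py .4603 .1107 .1 154.5
```

```text
12.1167 [0.4576 0.3002 0.1273] [-1.7991e+02 -3.0000e-02  1.4409e+02]
green 158 251
brass 154 262
foot far [302.3 158. ] near [299.3 251.5]
bar far bot [274.9 154.9] near [274.9 264.7]
shift [-0.1134 -0.1518  0.0274] turn -0.1817 min rows 5.0 2.0
```

>>> play_rows:
  steps:
    - [[-0.0227, -0.0304, 0, 0], [-0.0227, -0.0304, 0, 0], [-0.0227, -0.0304, 0, 0], [-0.0227, -0.0304, 0, 0], [-0.0227, -0.0304, 0, 0]]

```text
time: 12.53
ee_pos: [0.4601, 0.1092, 0.1278]
tcp_rot: [-180.0, -0.0, 144.1]
wrist_force: [1.3, -0.5, -0.2]
opening: 0.0399
grasp_force: 0.0
```

>>> play_rows:
  steps:
    - [[0, 0, 0, -0.09], [0, 0, 0, -0.09], [0, 0, 0, 0], [0, 0, 0, 0], [0, 0, 0, 0]]

```text
time: 12.95
ee_pos: [0.4606, 0.111, 0.128]
tcp_rot: [-180.0, -0.0, 154.3]
wrist_force: [-0.2, -0.6, -0.5]
opening: 0.0401
grasp_force: 0.0
```

```bash
python3 look.py w7; python3 -c "
import cv2;from h import *
crop(cv2.imread('pics/w7.png'),130,60,400,300,2,'pics/w7c.png')"
```

```text
13.0 [0.4606 0.1111 0.128 ] [-1.7998e+02 -2.0000e-02  1.5431e+02]
```

View pics/w7c.png

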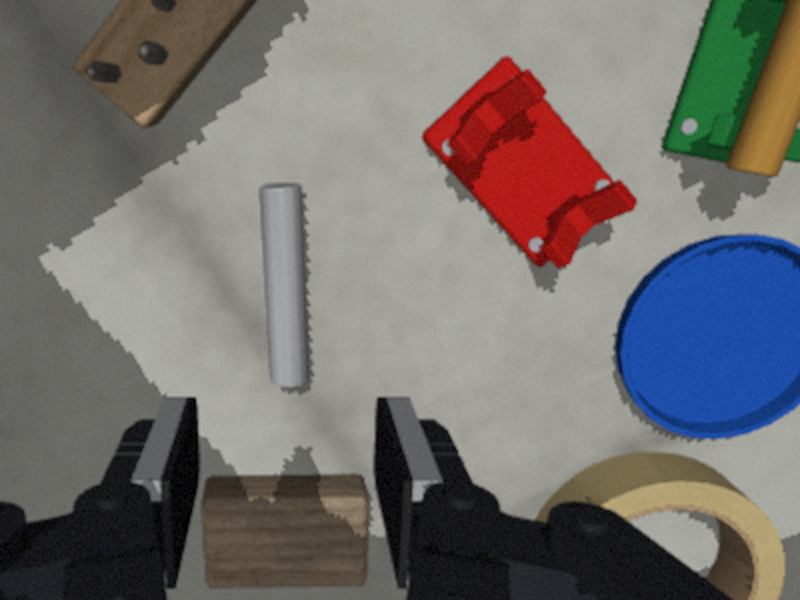

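The steel bar's ends are at crop (281,186) and (290,387). The red foot corners are left (424,137), top (507,58) and bottom (541,265). Brass rests in the green cradle.

```bash
python3 - <<'E'
import pickle; from h import *
c=pickle.load(open("w7.pkl","rb"))
W=lambda x,y,z: ray(c,130+(x+.5)/2-.5,60+(y+.5)/2-.5,z)
def pr(n,a,b):
    d=b-a; print(n,((a+b)/2).round(4),np.hypot(*d[:2]).round(4),np.degrees(np.arctan2(d[1],d[0])).round(2))
pr("steel",W(281,184,.009),W(290,388,.012))
L,T,B=W(424,137,.006),W(507,58,.006),W(541,265,.006)
pr("short",L,T); pr("long",L,B); pr("diag",T,B)
s=[W(447,147,.006),W(602,187,.006),W(535,244,.006)]
pr("screw diag",s[0],s[1]); pr("screw long",s[0],s[2]); pr("s short",s[2],s[1])
E
python3 mv.py .46 .111 .003 154.5
```

```text
steel [0.4611 0.11   0.0105] 0.0825 -23.29
short [0.4247 0.2008 0.006 ] 0.0399 108.73
long [0.464  0.1934 0.006 ] 0.0696 19.14
diag [0.4576 0.2122 0.006 ] 0.0799 -10.77
screw diag [0.4581 0.2122 0.006 ] 0.0621 50.32
screw long [0.463  0.1969 0.006 ] 0.0524 19.11
s short [0.4828 0.2208 0.006 ] 0.0322 107.96
shift [ 0.0004 -0.0004  0.125 ] turn -0.0033 min rows 3.0 1.0
```

>>> play_rows:
  steps:
    - [[-0.0005, -0.0006, 0.025, -0.037], [0, 0, 0.025, 0], [0, 0, 0.025, 0], [0, 0, 0.025, 0], [0, 0, 0.015, 0]]

```text
time: 13.42
ee_pos: [0.4596, 0.1102, 0.0106]
tcp_rot: [-179.9, -0.1, 156.5]
wrist_force: [-1.7, -0.1, 1.3]
opening: 0.0404
grasp_force: 0.0
```

>>> play_rows:
  steps:
    - [[0, 0, 0.008, 0], [0, 0, 0, 0], [0, 0, 0, 0], [0, 0, 0, 0], [0, 0, 0, 0]]

```text
time: 13.83
ee_pos: [0.4617, 0.1103, 0.0066]
tcp_rot: [179.9, 0.1, 156.5]
wrist_force: [0.1, -0.1, 0.0]
opening: 0.0401
grasp_force: 0.0
```

>>> play_rows:
  steps:
    - [[0, 0, 0, 0], [0, 0, 0, 0], [0, 0, 0, 0], [0, 0, 0, 0], [0, 0, 0, 0]]

```text
time: 14.25
ee_pos: [0.4609, 0.11, 0.0054]
tcp_rot: [180.0, 0.0, 156.5]
wrist_force: [-0.8, -0.7, -0.2]
opening: 0.0398
grasp_force: 0.0
```

>>> play_rows:
  steps:
    - [[0, 0, 0.002, 0], [0, 0, 0, 0], [0, 0, 0, 0], [0, 0, 0, 0], [0, 0, 0, 0]]

```text
time: 14.67
ee_pos: [0.4609, 0.11, 0.0033]
tcp_rot: [-180.0, -0.0, 156.5]
wrist_force: [-0.4, 0.1, 0.5]
opening: 0.0399
grasp_force: 0.0
```

>>> play_rows:
  steps:
    - [[0, 0, 0, 0], [0, 0, 0, 0], [0, 0, 0, 0], [0, 0, 0, 0], [0, 0, 0, 0]]
  gripper: 0.0
  squeeze: 50

```text
time: 15.08
ee_pos: [0.461, 0.11, 0.0035]
tcp_rot: [180.0, 0.0, 156.5]
wrist_force: [-1.3, -1.1, 4.2]
opening: 0.0141
grasp_force: 48.9
```

>>> play_rows:
  steps:
    - [[0, 0, -0.01, 0], [0, 0, -0.02, 0], [0, 0, -0.025, 0], [0, 0, -0.025, 0], [0, 0, 0, 0]]

```text
time: 15.5
ee_pos: [0.463, 0.1105, 0.0886]
tcp_rot: [179.8, 0.3, 156.5]
wrist_force: [1.6, 0.4, -0.3]
opening: 0.0137
grasp_force: 48.9
```

>>> play_rows:
  steps:
    - [[0, 0, 0, 0], [0, 0, 0, 0], [0, 0, 0, 0], [0, 0, 0, 0], [0, 0, 0, 0]]

```text
time: 15.92
ee_pos: [0.4604, 0.1099, 0.0824]
tcp_rot: [-179.9, -0.1, 156.5]
wrist_force: [-0.7, 0.4, -1.7]
opening: 0.0136
grasp_force: 48.9
```

```bash
python3 mv.py .4582 .2123 .08 199; python3 look.py w8; python3 - <<'E'
import pickle; from h import *
c=pickle.load(open("w8.pkl","rb"));g=cv2.cvtColor(c["img"],cv2.COLOR_BGR2GRAY); hsv=cv2.cvtColor(c["img"],cv2.COLOR_BGR2HSV)
print(g[180:380:2,273].tolist())
crop(c["img"],130,170,280,210,2.8,"pics/w8c.png")
E
```

```text
shift [0.0428 0.093  0.0024] turn -0.7414 min rows 3.0 6.0
15.9667 [0.4605 0.1099 0.0826] [-1.7995e+02 -6.0000e-02  1.5652e+02]
[156, 159, 159, 151, 93, 95, 102, 102, 162, 164, 161, 162, 162, 160, 161, 161, 161, 162, 160, 165, 160, 162, 162, 157, 160, 161, 161, 162, 162, 162, 161, 161, 160, 162, 160, 161, 159, 159, 161, 160, 160, 162, 161, 161, 163, 162, 159, 159, 161, 162, 159, 159, 161, 159, 160, 160, 159, 160, 160, 159, 160, 158, 159, 158, 160, 160, 160, 160, 159, 159, 159, 141, 103, 97, 101, 100, 98, 101, 99, 96, 101, 102, 98, 98, 99, 98, 94, 97, 96, 98, 97, 95, 80, 74, 74, 76, 69, 71, 76, 70]
```

View pics/w8c.png

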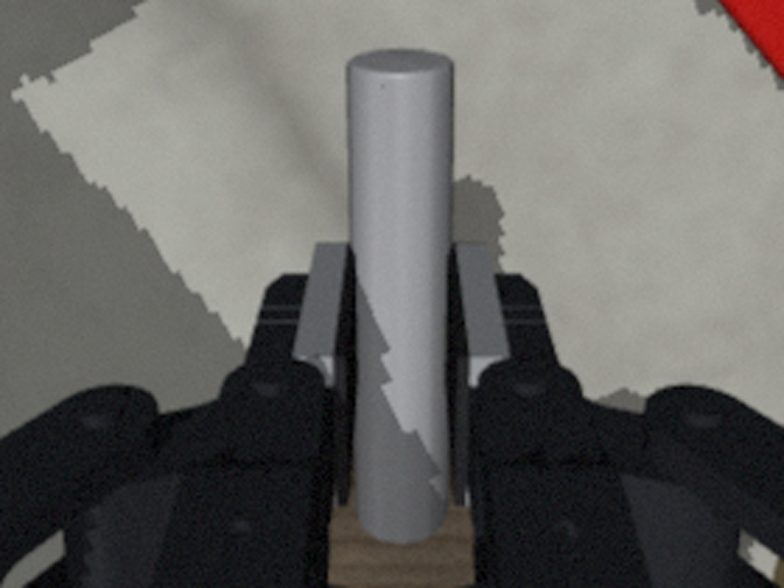

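The steel bar is held square, with its far face at (400,62) and near end at (400,540), the same geometry as the brass. It is centred in the grip.

>>> play_rows:
  steps:
    - [[0.0107, 0.0233, 0, 0], [0.0107, 0.0233, 0, 0], [0.0107, 0.0232, 0, 0], [0.0107, 0.0232, 0, 0], [0, 0, 0, -0.12]]

```text
time: 16.38
ee_pos: [0.4584, 0.2156, 0.0828]
tcp_rot: [180.0, -0.0, 163.3]
wrist_force: [-0.4, 0.4, -1.9]
opening: 0.0139
grasp_force: 49.0
```

>>> play_rows:
  steps:
    - [[0, 0, 0, -0.124], [0, 0, 0, -0.124], [0, 0, 0, -0.124], [0, 0, 0, -0.124], [0, 0, 0, -0.124]]

```text
time: 16.8
ee_pos: [0.4585, 0.2123, 0.0829]
tcp_rot: [-180.0, -0.0, -160.7]
wrist_force: [0.5, 0.2, -1.2]
opening: 0.0138
grasp_force: 49.0
```

>>> play_rows:
  steps:
    - [[0, 0, 0, 0], [0, 0, 0, 0], [0, 0, 0, 0], [0, 0, 0, 0], [0, 0, 0, 0]]

```text
time: 17.22
ee_pos: [0.4587, 0.2123, 0.0833]
tcp_rot: [180.0, -0.0, -161.2]
wrist_force: [-0.3, 0.5, -2.1]
opening: 0.0139
grasp_force: 49.0
```

```bash
python3 mv.py .4582 .2123 .022 199; python3 -c "
from workcell import bot
print(bot.get_obs()['q'])"
```

```text
shift [0.0005 0.0001 0.0613] turn -0.0033 min rows 2.0 1.0
[ 2.48406673e+01 -1.38881565e+00 -1.28187639e+01  7.85743454e+01
  6.12477450e-04  6.03230491e+00]
```

>>> play_rows:
  steps:
    - [[0.0005, 0, 0.02, -0.003], [0, 0, 0.018, 0], [0, 0, 0.01, 0], [0, 0, 0.006, 0], [0, 0, 0.004, 0]]

```text
time: 17.63
ee_pos: [0.458, 0.2121, 0.0247]
tcp_rot: [-180.0, -0.0, -160.9]
wrist_force: [0.2, -0.3, -0.7]
opening: 0.0139
grasp_force: 49.0
```

>>> play_rows:
  steps:
    - [[0, 0, 0.003, 0], [0, 0, 0.001, 0], [0, 0, 0, 0], [0, 0, 0, 0], [0, 0, 0, 0]]

```text
time: 18.05
ee_pos: [0.4585, 0.2125, 0.0219]
tcp_rot: [180.0, 0.0, -160.9]
wrist_force: [-2.1, 2.2, 2.2]
opening: 0.0136
grasp_force: 49.2
```

>>> play_rows:
  steps:
    - [[0, 0, 0.0008, 0], [0, 0, 0, 0], [0, 0, 0, 0], [0, 0, 0, 0], [0, 0, 0, 0]]

```text
time: 18.47
ee_pos: [0.4585, 0.2126, 0.0216]
tcp_rot: [180.0, 0.1, -160.9]
wrist_force: [-4.2, 1.3, 6.9]
opening: 0.0138
grasp_force: 50.0
```

>>> play_rows:
  steps:
    - [[0, 0, 0, 0], [0, 0, 0, 0], [0, 0, 0, 0], [0, 0, 0, 0], [0, 0, 0, 0]]
  gripper: 0.04

```text
time: 18.88
ee_pos: [0.4582, 0.2121, 0.0203]
tcp_rot: [-180.0, -0.0, -160.9]
wrist_force: [0.4, -0.4, 0.6]
opening: 0.0402
grasp_force: 0.0
```

>>> play_rows:
  steps:
    - [[0, 0, -0.015, 0], [0, 0, -0.02, 0], [0, 0, -0.025, 0], [0, 0, -0.025, 0], [0, 0, -0.02, 0]]

```text
time: 19.3
ee_pos: [0.4584, 0.2122, 0.1273]
tcp_rot: [-180.0, 0.1, -160.9]
wrist_force: [1.2, -0.9, 0.1]
opening: 0.0399
grasp_force: 0.0
```

>>> play_rows:
  steps:
    - [[0, 0, 0, 0], [0, 0, 0, 0], [0, 0, 0, 0], [0, 0, 0, 0], [0, 0, 0, 0]]

```text
time: 19.72
ee_pos: [0.4577, 0.212, 0.1243]
tcp_rot: [-180.0, -0.1, -160.9]
wrist_force: [0.3, -1.1, 0.9]
opening: 0.0399
grasp_force: 0.0
```

```bash
python3 look.py w9; python3 - <<'E'
import pickle; from h import *
c=pickle.load(open("w9.pkl","rb"))
u=np.array([np.cos(np.radians(199)),np.sin(np.radians(199)),0]); v=np.array([u[1],-u[0],0]); S=np.array([.4582,.2123,0])
P=lambda a,l,z: proj(c,S+a*u+l*v+[0,0,z]).round(1)
print("foot far",P(.036,.021,.006),P(.036,-.021,.006),"near tip",P(-.0315,.0185,.029),P(-.0315,-.0185,.029))
print("bar far bot",P(.04,0,.018),"near",P(-.04,0,.034), P(-.04,0,.031))
hsv=cv2.cvtColor(c["img"],cv2.COLOR_BGR2HSV)[130:275,235:310]
red=((hsv[...,0]<6)|(hsv[...,0]>174))&(hsv[...,1]>150); r=np.where(red.sum(1)>4)[0]+130; print("red",r.min(),r.max()+1)
crop(c["img"],160,100,220,170,3.5,"pics/w9c.png")
E
```

```text
19.7667 [0.4578 0.212  0.1244] [-1.7999e+02 -1.0000e-01 -1.6091e+02]
foot far [301.5 159. ] [246.  158.9] near tip [298.3 253.5] [249.  253.4]
bar far bot [273.8 155.9] near [273.6 266.7] [273.6 264.9]
red 159 252
```

View pics/w9c.png

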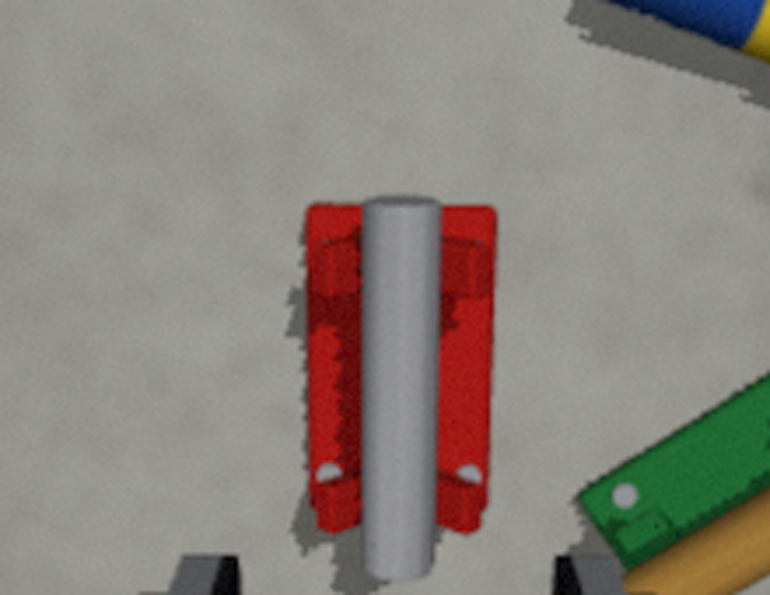

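The steel bar sits centred in the red cradle: its ends are at rows 156 and 265 in the full image, against 155.9 and 265 predicted. Next is the machine head.

```bash
python3 mv.py .352 .352 .124 144; python3 - <<'E'
from h import *
import pickle
from workcell import bot
c=bot.camera("top")
for p in((116,296),(220,287),(168,291)): print(ray(c,*p,.04).round(3),ray(c,*p,.0).round(3))
E
```

```text
shift [0.0542 0.1669 0.0005] turn 0.9615 min rows 5.0 8.0
[0.285 0.409 0.04 ] [0.287 0.421 0.   ]
[0.297 0.199 0.04 ] [0.299 0.203 0.   ]
[0.292 0.304 0.04 ] [0.294 0.312 0.   ]
```

>>> play_rows:
  steps:
    - [[0.0108, 0.0334, 0, 0], [0.0108, 0.0334, 0, 0], [0.0108, 0.0334, 0, 0], [0.0108, 0.0334, 0, 0], [0.0108, 0.0333, 0, 0]]
  gripper: 0.05

```text
time: 20.23
ee_pos: [0.3514, 0.3532, 0.1252]
tcp_rot: [-180.0, -0.0, -160.9]
wrist_force: [0.7, 0.0, 1.1]
opening: 0.0503
grasp_force: 0.0
```

>>> play_rows:
  steps:
    - [[0, 0, 0, 0.12], [0, 0, 0, 0.12], [0, 0, 0, 0.12], [0, 0, 0, 0.12], [0, 0, 0, 0.12]]

```text
time: 20.65
ee_pos: [0.3524, 0.3523, 0.1251]
tcp_rot: [-180.0, -0.0, 164.4]
wrist_force: [-0.2, 0.8, 0.8]
opening: 0.0496
grasp_force: 0.0
```

>>> play_rows:
  steps:
    - [[0, 0, 0, 0.12], [0, 0, 0, 0.12], [0, 0, 0, 0.12], [0, 0, 0, 0], [0, 0, 0, 0]]

```text
time: 21.07
ee_pos: [0.3525, 0.3522, 0.1252]
tcp_rot: [-180.0, -0.0, 144.3]
wrist_force: [0.4, -0.4, -0.2]
opening: 0.0499
grasp_force: 0.0
```

```bash
python3 look.py w10; python3 - <<'E'
import pickle; from h import *
c=pickle.load(open("w10.pkl","rb"))
crop(c["img"],170,80,220,165,3.6,"pics/w10c.png")
E
```

```text
21.1167 [0.3525 0.3522 0.1253] [-179.98   -0.    144.33]
```

View pics/w10c.png

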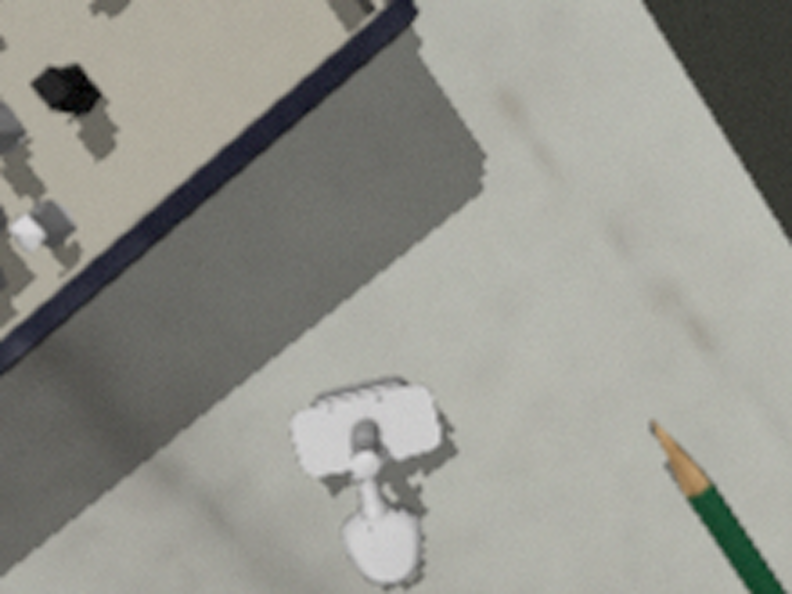

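The flange spans from its left edge (293,425)–(312,474) to its right edge (430,388)–(442,440), centred at about (367,431). The button is at (385,545), the post top at (366,463), and the tray wall is well away.

```bash
python3 - <<'E'
import pickle; from h import *
c=pickle.load(open("w10.pkl","rb"))
W=lambda x,y,z: ray(c,170+(x+.5)/3.6-.5,80+(y+.5)/3.6-.5,z)
def pr(n,a,b):
    d=b-a; print(n,((a+b)/2).round(4),np.hypot(*d[:2]).round(4),np.degrees(np.arctan2(d[1],d[0])).round(2))
pr("width",W(301,451,.014),W(437,413,.014)); pr("bot edge",W(312,474,.014),W(437,445,.014)); pr("top edge",W(300,412,.014),W(425,387,.014))
pr("centre->button",W(367,431,.014),W(385,545,.009)); pr("c-post",W(367,431,.014),W(366,461,.033))
E
python3 mv.py .348 .356 .007 155
```

```text
width [0.348  0.3541 0.014 ] 0.03 70.46
bot edge [0.3536 0.3515 0.014 ] 0.0274 67.93
top edge [0.3415 0.3571 0.014 ] 0.0268 65.93
centre->button [0.36   0.3475 0.0115] 0.0279 -27.56
c-post [0.348  0.3536 0.0235] 0.001 -42.48
shift [0.0059 0.0005 0.1183] turn -0.1862 min rows 3.0 2.0
```

>>> play_rows:
  steps:
    - [[0.0046, -0.0013, 0.02, -0.094], [0, 0, 0.025, -0.094], [0, 0, 0.025, 0], [0, 0, 0.02, 0], [0, 0, 0.01, 0]]

```text
time: 21.53
ee_pos: [0.3471, 0.3529, 0.0228]
tcp_rot: [-179.8, -0.1, 155.0]
wrist_force: [-0.6, -0.0, -0.9]
opening: 0.0499
grasp_force: 0.0
```

>>> play_rows:
  steps:
    - [[0, 0, 0.008, 0], [0, 0, 0.006, 0], [0, 0, 0.002, 0], [0, 0, 0, 0], [0, 0, 0, 0]]

```text
time: 21.95
ee_pos: [0.3485, 0.3543, 0.0104]
tcp_rot: [179.9, 0.0, 154.9]
wrist_force: [0.1, -0.4, -1.0]
opening: 0.0499
grasp_force: 0.0
```

>>> play_rows:
  steps:
    - [[0, 0, 0, 0], [0, 0, 0, 0], [0, 0, 0, 0], [0, 0, 0, 0], [0, 0, 0, 0]]

```text
time: 22.37
ee_pos: [0.3482, 0.354, 0.0096]
tcp_rot: [180.0, 0.0, 154.9]
wrist_force: [-0.7, 0.2, -0.5]
opening: 0.0501
grasp_force: 0.0
```

Lower 2.5 mm more, then close gently.

>>> play_rows:
  steps:
    - [[0, 0, 0.0025, 0], [0, 0, 0, 0], [0, 0, 0, 0], [0, 0, 0, 0], [0, 0, 0, 0]]

```text
time: 22.78
ee_pos: [0.3481, 0.3539, 0.007]
tcp_rot: [-180.0, -0.0, 154.9]
wrist_force: [-0.6, 0.4, -0.9]
opening: 0.0501
grasp_force: 0.0
```

>>> play_rows:
  steps:
    - [[0, 0, 0, 0], [0, 0, 0, 0], [0, 0, 0, 0], [0, 0, 0, 0], [0, 0, 0, 0]]
  gripper: 0.0
  squeeze: 30

```text
time: 23.2
ee_pos: [0.3482, 0.354, 0.0072]
tcp_rot: [180.0, 0.0, 154.9]
wrist_force: [-0.4, -0.6, 2.2]
opening: 0.0284
grasp_force: 29.4
```

>>> play_rows:
  steps:
    - [[0, 0, 0, 0], [0, 0, 0, 0], [0, 0, 0, 0], [0, 0, 0, 0], [0, 0, 0, 0]]

```text
time: 23.62
ee_pos: [0.3482, 0.3541, 0.0072]
tcp_rot: [180.0, 0.0, 154.9]
wrist_force: [-1.4, -0.1, 4.8]
opening: 0.0282
grasp_force: 29.5
```

>>> play_rows:
  steps:
    - [[0, 0, -0.008, 0], [0, 0, -0.02, 0], [0, 0, -0.025, 0], [0, 0, -0.025, 0], [-0.01, 0, -0.005, 0]]

```text
time: 24.03
ee_pos: [0.3576, 0.3509, 0.0942]
tcp_rot: [179.8, 0.1, 154.9]
wrist_force: [0.9, 0.5, 0.9]
opening: 0.0281
grasp_force: 29.7
```

>>> play_rows:
  steps:
    - [[-0.02, 0.0007, 0, 0], [-0.03, 0.0009, 0, 0], [-0.032, 0.0009, 0, 0], [-0.032, 0.0009, 0, 0], [-0.032, 0.0009, 0, 0]]

```text
time: 24.45
ee_pos: [0.4924, 0.2904, 0.0895]
tcp_rot: [-180.0, -0.0, 154.9]
wrist_force: [-0.7, 0.4, -0.5]
opening: 0.0283
grasp_force: 29.7
```

>>> play_rows:
  steps:
    - [[-0.028, 0.0009, 0, 0], [-0.02, 0, 0, 0], [-0.01, 0, 0, 0], [0, 0, 0, 0], [0, 0, 0, 0]]

```text
time: 24.87
ee_pos: [0.5436, 0.2675, 0.0894]
tcp_rot: [-179.9, -0.1, 154.8]
wrist_force: [-0.2, -0.7, -1.0]
opening: 0.0283
grasp_force: 29.7
```

```bash
python3 mv.py .5447 .2683 .0105 155; python3 look.py w11; python3 -c "
import pickle;from h import *
c=pickle.load(open('w11.pkl','rb')); crop(c['img'],100,60,360,270,2.2,'pics/w11c.png')"
```

```text
shift [-0.0007  0.0013  0.0789] turn -0.0031 min rows 2.0 1.0
24.9167 [0.5433 0.2679 0.0897] [-1.7997e+02 -4.0000e-02  1.5487e+02]
```

View pics/w11c.png

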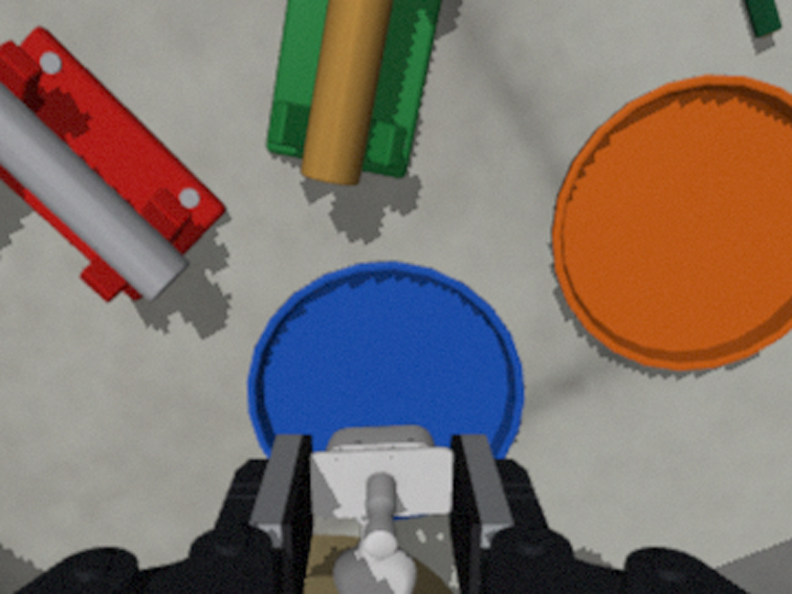

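The head is held level and square with its post up. The blue rim spans columns 248 to 523 with its top at row 262, and both bars are still seated.

```bash
python3 - <<'E'
import pickle; from h import *
c=pickle.load(open("w11.pkl","rb"))
W=lambda x,y,z: ray(c,100+(x+.5)/2.2-.5,60+(y+.5)/2.2-.5,z)
a,b,t=W(248,385,.01),W(523,385,.01),W(386,262,.01)
tx=np.array([np.cos(np.radians(154.9)),np.sin(np.radians(154.9)),0])
print(np.linalg.norm(a-b),(a+b)/2,t-.044*tx)
E
python3 mv.py .5447 .2683 .0105 155
```

```text
0.0861059552059137 [0.55435322 0.26345469 0.01      ] [0.5587728  0.26154223 0.01      ]
shift [-0.0012  0.001   0.0792] turn -0.0023 min rows 2.0 1.0
```

>>> play_rows:
  steps:
    - [[-0.001, 0.001, 0.02, 0], [0, 0, 0.025, 0], [0, 0, 0.018, 0], [0, 0, 0.008, 0], [0, 0, 0.004, 0]]

```text
time: 25.33
ee_pos: [0.5438, 0.2685, 0.0138]
tcp_rot: [-179.9, -0.1, 154.9]
wrist_force: [-0.5, -0.0, -1.2]
opening: 0.0281
grasp_force: 29.7
```

>>> play_rows:
  steps:
    - [[0, 0, 0, 0], [0, 0, 0, 0], [0, 0, 0, 0], [0, 0, 0, 0], [0, 0, 0, 0]]

```text
time: 25.75
ee_pos: [0.5458, 0.2684, 0.0159]
tcp_rot: [179.9, 0.0, 154.9]
wrist_force: [0.3, -0.2, 0.4]
opening: 0.028
grasp_force: 29.7
```

>>> play_rows:
  steps:
    - [[0, 0, 0.001, 0], [0, 0, 0.001, 0], [0, 0, 0, 0], [0, 0, 0, 0], [0, 0, 0, 0]]

```text
time: 26.17
ee_pos: [0.5454, 0.2681, 0.0129]
tcp_rot: [-180.0, -0.0, 154.9]
wrist_force: [0.6, -0.9, -0.8]
opening: 0.0283
grasp_force: 29.7
```

>>> play_rows:
  steps:
    - [[0, 0, 0.001, 0], [0, 0, 0.001, 0], [0, 0, 0, 0], [0, 0, 0, 0], [0, 0, 0, 0]]

```text
time: 26.58
ee_pos: [0.5454, 0.2682, 0.011]
tcp_rot: [180.0, -0.0, 154.9]
wrist_force: [0.6, -0.2, 0.2]
opening: 0.0283
grasp_force: 29.7
```

>>> play_rows:
  steps:
    - [[0, 0, 0.0005, 0], [0, 0, 0, 0], [0, 0, 0, 0], [0, 0, 0, 0], [0, 0, 0, 0]]

```text
time: 27.0
ee_pos: [0.5454, 0.2682, 0.0105]
tcp_rot: [180.0, 0.0, 154.9]
wrist_force: [-0.0, 0.0, -0.7]
opening: 0.0283
grasp_force: 29.7
```

>>> play_rows:
  steps:
    - [[0, 0, 0.0005, 0], [0, 0, 0, 0], [0, 0, 0, 0], [0, 0, 0, 0], [0, 0, 0, 0]]

```text
time: 27.42
ee_pos: [0.5454, 0.2682, 0.0102]
tcp_rot: [180.0, 0.0, 154.9]
wrist_force: [-1.9, -0.1, 4.1]
opening: 0.0285
grasp_force: 30.0
```

>>> play_rows:
  steps:
    - [[0, 0, 0, 0], [0, 0, 0, 0], [0, 0, 0, 0], [0, 0, 0, 0], [0, 0, 0, 0]]
  gripper: 0.05

```text
time: 27.83
ee_pos: [0.5454, 0.2682, 0.0099]
tcp_rot: [-180.0, -0.0, 154.9]
wrist_force: [-0.3, -1.6, -0.9]
opening: 0.0503
grasp_force: 0.0
```

>>> play_rows:
  steps:
    - [[0, 0, -0.01, 0], [0, 0, -0.02, 0], [0, 0, -0.025, 0], [0, 0, -0.025, 0], [0, 0, -0.025, 0]]

```text
time: 28.25
ee_pos: [0.5453, 0.2681, 0.1169]
tcp_rot: [180.0, 0.0, 154.9]
wrist_force: [-0.2, -0.3, -0.0]
opening: 0.0499
grasp_force: 0.0
```

```bash
python3 look.py w12; python3 mv.py .3635 .2473 .12 91.5;  python3 - <<'E'
import pickle; from h import *
c=pickle.load(open("w12.pkl","rb")); p=proj(c,[.558,.262,.01]); print(p)
hsv=cv2.cvtColor(c["img"],cv2.COLOR_BGR2HSV); u,v=p.astype(int)
s=hsv[v-55:v+55,u-70:u+70]; m=(s[...,1]<40)&(s[...,2]>110); n,l,st,ce=cv2.connectedComponentsWithStats(m.astype(np.uint8))
for k in range(1,n):
    if st[k,4]>60: print(st[k]+[u-70,v-55,0,0,0],ce[k]+[u-70,v-55])
c5=pickle.load(open("w5.pkl","rb"))
E
```

```text
28.3 [0.5469 0.2689 0.1227] [179.68   0.26 154.86]
shift [ 0.1569 -0.0975  0.0014] turn 1.1058 min rows 5.0 9.0
[273.24813187 224.99254174]
[ 203  169   71  110 2496] [220.78205128 221.36177885]
[ 275  169   68  110 2481] [325.40306328 219.63563079]
[ 252  196   43   58 1377] [272.50980392 219.0442992 ]
```

>>> play_rows:
  steps:
    - [[0.0314, -0.0195, 0, 0], [0.0314, -0.0195, 0, 0], [0.0314, -0.0195, 0, 0], [0.0314, -0.0195, 0, 0], [0.0314, -0.0195, 0, 0]]
  gripper: 0.04

```text
time: 28.72
ee_pos: [0.3603, 0.2462, 0.1153]
tcp_rot: [180.0, 0.0, 154.8]
wrist_force: [-0.1, 0.2, 0.9]
opening: 0.0406
grasp_force: 0.0
```

>>> play_rows:
  steps:
    - [[0, 0, 0, 0.12], [0, 0, 0, 0.12], [0, 0, 0, 0.12], [0, 0, 0, 0.12], [0, 0, 0, 0.12]]

```text
time: 29.13
ee_pos: [0.3618, 0.2467, 0.1158]
tcp_rot: [179.9, -0.0, 120.2]
wrist_force: [-0.2, 0.0, -0.1]
opening: 0.0399
grasp_force: 0.0
```

>>> play_rows:
  steps:
    - [[0, 0, 0, 0.12], [0, 0, 0, 0.12], [0, 0, 0, 0.12], [0, 0, 0, 0.12], [0, 0, 0, 0.09]]

```text
time: 29.55
ee_pos: [0.3619, 0.2467, 0.1157]
tcp_rot: [180.0, -0.0, 87.5]
wrist_force: [-0.7, 0.2, -0.5]
opening: 0.0402
grasp_force: 0.0
```

>>> play_rows:
  steps:
    - [[0, 0, 0, 0], [0, 0, 0, 0], [0, 0, 0, 0], [0, 0, 0, 0], [0, 0, 0, 0]]

```text
time: 29.97
ee_pos: [0.3618, 0.2466, 0.1151]
tcp_rot: [180.0, -0.0, 87.9]
wrist_force: [0.8, -0.3, -0.7]
opening: 0.04
grasp_force: 0.0
```

```bash
python3 look.py w13; python3 - <<'E'
import pickle; from h import *
c=pickle.load(open("w13.pkl","rb")); p=proj(c,[.3635,.2473,.009]); print(p)
hsv=cv2.cvtColor(c["img"],cv2.COLOR_BGR2HSV); u,v=p.astype(int); u0,v0=u-50,v-60
s=hsv[v0:v+60,u0:u+50]; m=(s[...,1]>130)&(s[...,2]>40)&(((s[...,0]>100)&(s[...,0]<125))|((s[...,0]>20)&(s[...,0]<35)))
m=cv2.morphologyEx(m.astype(np.uint8),cv2.MORPH_CLOSE,np.ones((5,5)))
n,l,st,ce=cv2.connectedComponentsWithStats(m); k=1+st[1:,4].argmax(); print(st[k]+[u0,v0,0,0,0])
pts=np.argwhere(l==k)[:,::-1].astype(np.float32); r=cv2.minAreaRect(pts); b=cv2.boxPoints(r)+[u0,v0]; print(r,b.round(1))
b=sorted(b.tolist(),key=lambda q:q[1]); a1=np.mean(b[:2],0); a2=np.mean(b[2:],0)
A,B=ray(c,*a1,.009),ray(c,*a2,.010); d=A-B; print((A+B)/2,np.linalg.norm(d),np.degrees(np.arctan2(d[1],d[0])))
E
```

```text
30.0167 [0.3618 0.2466 0.115 ] [180.    -0.    87.89]
[275.09146484 206.34077915]
[ 265  176   20   64 1108]
((49.72734069824219, 61.638755798339844), (62.872962951660156, 18.2042236328125), 88.49256896972656) [[264.8 176.5]
 [283.  176. ]
 [284.7 238.8]
 [266.5 239.3]]
[0.36318773 0.2458034  0.0095    ] 0.0490749262430303 89.44329607273556
```

>>> play_rows:
  steps:
    - [[0, 0.0014, 0.025, -0.026], [0, 0, 0.025, 0], [0, 0, 0.025, 0], [0, 0, 0.02, 0], [0, 0, 0.009, 0]]

```text
time: 30.43
ee_pos: [0.362, 0.2457, 0.0083]
tcp_rot: [-179.8, 0.1, 89.4]
wrist_force: [0.2, 0.2, 0.3]
opening: 0.0403
grasp_force: 0.0
```

>>> play_rows:
  steps:
    - [[0, 0, 0.004, 0], [0, 0, 0, 0], [0, 0, 0, 0], [0, 0, 0, 0], [0, 0, 0, 0]]

```text
time: 30.85
ee_pos: [0.3639, 0.247, 0.0082]
tcp_rot: [179.9, -0.1, 89.3]
wrist_force: [0.2, -0.1, 0.2]
opening: 0.0401
grasp_force: 0.0
```

>>> play_rows:
  steps:
    - [[0, 0, 0, 0], [0, 0, 0, 0], [0, 0, 0, 0], [0, 0, 0, 0], [0, 0, 0, 0]]

```text
time: 31.27
ee_pos: [0.3632, 0.2466, 0.007]
tcp_rot: [180.0, -0.0, 89.3]
wrist_force: [-0.4, 0.3, 0.5]
opening: 0.0398
grasp_force: 0.0
```

>>> play_rows:
  steps:
    - [[0, 0, 0.0033, 0], [0, 0, 0, 0], [0, 0, 0, 0], [0, 0, 0, 0], [0, 0, 0, 0]]

```text
time: 31.68
ee_pos: [0.3632, 0.2466, 0.0037]
tcp_rot: [-180.0, 0.0, 89.3]
wrist_force: [-0.7, 0.8, 0.2]
opening: 0.0399
grasp_force: 0.0
```

>>> play_rows:
  steps:
    - [[0, 0, 0, 0], [0, 0, 0, 0], [0, 0, 0, 0], [0, 0, 0, 0], [0, 0, 0, 0]]
  gripper: 0.0
  squeeze: 25

```text
time: 32.1
ee_pos: [0.3632, 0.2466, 0.0038]
tcp_rot: [180.0, -0.0, 89.3]
wrist_force: [-0.3, 0.1, 1.6]
opening: 0.0158
grasp_force: 25.1
```

>>> play_rows:
  steps:
    - [[0, 0, -0.01, 0], [0, 0, -0.02, 0], [0, 0, -0.025, 0], [0, 0, -0.025, 0], [0, 0, 0, 0]]

```text
time: 32.52
ee_pos: [0.3651, 0.2478, 0.089]
tcp_rot: [179.7, -0.2, 89.3]
wrist_force: [0.8, 0.8, -0.2]
opening: 0.0155
grasp_force: 24.9
```

>>> play_rows:
  steps:
    - [[0, 0, 0, 0], [0, 0, 0, 0], [0, 0, 0, 0], [0, 0, 0, 0], [0, 0, 0, 0]]

```text
time: 32.93
ee_pos: [0.3628, 0.2463, 0.0829]
tcp_rot: [-179.9, 0.0, 89.3]
wrist_force: [-0.7, 1.2, 0.0]
opening: 0.0153
grasp_force: 24.9
```

```bash
python3 mv.py .549 .368 .085 89.3
```

```text
shift [ 0.1239  0.1847 -0.0024] turn 0.0002 min rows 6.0 1.0
```

>>> play_rows:
  steps:
    - [[0.01, 0.015, 0, 0], [0.02, 0.03, 0, 0], [0.022, 0.033, 0, 0], [0.022, 0.033, 0, 0], [0.022, 0.033, 0, 0]]

```text
time: 33.35
ee_pos: [0.5096, 0.3416, 0.0829]
tcp_rot: [-180.0, 0.0, 89.3]
wrist_force: [-0.1, 0.3, -0.4]
opening: 0.0156
grasp_force: 25.0
```

>>> play_rows:
  steps:
    - [[0.018, 0.026, 0, 0], [0.01, 0.015, 0, 0], [0, 0, 0, 0], [0, 0, 0, 0], [0, 0, 0, 0]]

```text
time: 33.77
ee_pos: [0.549, 0.3679, 0.083]
tcp_rot: [-179.9, 0.1, 89.3]
wrist_force: [-0.4, -0.4, 0.2]
opening: 0.0158
grasp_force: 25.0
```

```bash
python3 look.py w14; python3 mv.py .549 .368 .007 89.3; python3 - <<'E'
import pickle; from h import *
c=pickle.load(open("w14.pkl","rb")); hsv=cv2.cvtColor(c["img"],cv2.COLOR_BGR2HSV)
h,s,v=hsv[...,0],hsv[...,1],hsv[...,2]
o=((h>6)&(h<16)&(s>180)); rows,cols=np.where(o); print("orange",cols.min(),cols.max(),rows.min(),rows.max())
b=(s>130)&(((h>100)&(h<125))|((h>20)&(h<35)&(v>90)))
n,l,st,ce=cv2.connectedComponentsWithStats(b.astype(np.uint8))
for k in range(1,n):
    if st[k,4]>100: print(st[k],ce[k].round(1))
w=cols.min(),cols.max(); r0=rows[cols==w[0]].mean(),rows[cols==w[1]].mean()
A,B,T=ray(c,w[0],r0[0],.01),ray(c,w[1]+1,r0[1],.01),ray(c,cols[rows==rows.min()].mean(),rows.min(),.01)
print(A,B,(A+B)/2,T,T-[0,.044,0])
o=bot=None
t=np.array([.549,.368,.083]); print("tcp proj",proj(c,t),proj(c,t+[0,.025,.004]),proj(c,t-[0,.025,-.004]))
E
```

```text
33.8167 [0.5489 0.3679 0.0835] [-1.7996e+02  3.0000e-02  8.9320e+01]
shift [0.0002 0.0001 0.0765] turn 0.0003 min rows 2.0 1.0
orange 18 536 156 417
[ 243  228   63  157 4632] [272.7 306.6]
[0.344689   0.21606517 0.01      ] [0.75723076 0.20526493 0.01      ] [0.55095988 0.21066505 0.01      ] [0.55139341 0.41109674 0.01      ] [0.55139341 0.36709674 0.01      ]
tcp proj [272.59346436 273.1133682 ] [271.84436646 224.69583058] [273.21383102 325.13201329]
```

>>> play_rows:
  steps:
    - [[0, 0, 0.02, 0], [0, 0, 0.025, 0], [0, 0, 0.018, 0], [0, 0, 0.006, 0], [0, 0, 0.003, 0]]

```text
time: 34.23
ee_pos: [0.5486, 0.3676, 0.0109]
tcp_rot: [-179.9, 0.1, 89.3]
wrist_force: [-0.2, -0.5, 0.2]
opening: 0.0159
grasp_force: 25.0
```

>>> play_rows:
  steps:
    - [[0, 0, 0, 0], [0, 0, 0, 0], [0, 0, 0, 0], [0, 0, 0, 0], [0, 0, 0, 0]]

```text
time: 34.65
ee_pos: [0.5501, 0.3686, 0.0126]
tcp_rot: [179.9, -0.0, 89.3]
wrist_force: [0.2, 0.3, -0.5]
opening: 0.0153
grasp_force: 25.0
```

>>> play_rows:
  steps:
    - [[0, 0, 0.001, 0], [0, 0, 0.001, 0], [0, 0, 0, 0], [0, 0, 0, 0], [0, 0, 0, 0]]

```text
time: 35.07
ee_pos: [0.5497, 0.3683, 0.0096]
tcp_rot: [-180.0, 0.0, 89.3]
wrist_force: [-0.4, 0.3, -0.9]
opening: 0.0156
grasp_force: 25.0
```

>>> play_rows:
  steps:
    - [[0, 0, 0.001, 0], [0, 0, 0.001, 0], [0, 0, 0.0005, 0], [0, 0, 0, 0], [0, 0, 0, 0]]

```text
time: 35.48
ee_pos: [0.5497, 0.3683, 0.0071]
tcp_rot: [-180.0, 0.0, 89.3]
wrist_force: [-0.1, -0.5, 0.8]
opening: 0.0158
grasp_force: 25.0
```

>>> play_rows:
  steps:
    - [[0, 0, 0.0005, 0], [0, 0, 0, 0], [0, 0, 0, 0], [0, 0, 0, 0], [0, 0, 0, 0]]

```text
time: 35.9
ee_pos: [0.5498, 0.3684, 0.0069]
tcp_rot: [180.0, -0.0, 89.3]
wrist_force: [-0.3, -1.2, 2.3]
opening: 0.0156
grasp_force: 25.2
```

Touching. I'll open, lift and draw back to a clear place, then check everything with the top camera.

>>> play_rows:
  steps:
    - [[0, 0, 0, 0], [0, 0, 0, 0], [0, 0, 0, 0], [0, 0, 0, 0], [0, 0, 0, 0]]
  gripper: 0.032

```text
time: 36.32
ee_pos: [0.5497, 0.3683, 0.0066]
tcp_rot: [-180.0, 0.0, 89.3]
wrist_force: [-0.1, 0.0, 1.3]
opening: 0.0318
grasp_force: 0.0
```

>>> play_rows:
  steps:
    - [[0, 0, -0.01, 0], [0, 0, -0.02, 0], [0, 0, -0.025, 0], [0, 0, -0.025, 0], [0, -0.01, -0.025, 0]]

```text
time: 36.73
ee_pos: [0.5405, 0.3682, 0.1134]
tcp_rot: [180.0, -0.0, 89.3]
wrist_force: [0.6, 0.6, 1.2]
opening: 0.0323
grasp_force: 0.0
```

>>> play_rows:
  steps:
    - [[0, -0.035, -0.005, 0], [0, -0.035, -0.01, 0], [0, -0.035, -0.015, 0], [0, -0.035, -0.015, 0], [0, -0.035, -0.015, 0]]

```text
time: 37.15
ee_pos: [0.3631, 0.3702, 0.1731]
tcp_rot: [180.0, -0.0, 89.3]
wrist_force: [-0.1, 1.8, 1.3]
opening: 0.0319
grasp_force: 0.0
```

>>> play_rows:
  steps:
    - [[0, 0, -0.02, 0], [0, 0, -0.02, 0], [0, 0, 0, 0], [0, 0, 0, 0], [0, 0, 0, 0]]

```text
time: 37.57
ee_pos: [0.3648, 0.3705, 0.2116]
tcp_rot: [180.0, 0.0, 89.3]
wrist_force: [-0.5, -0.2, -0.4]
opening: 0.0319
grasp_force: 0.0
```

```bash
python3 look.py w15; python3 - <<'E'
from h import *
from workcell import bot
c=bot.camera("top"); i=c["img"]; crop(i,105,125,200,150,4,"pics/fin.png")
E
```

```text
37.6167 [0.3647 0.3703 0.211 ] [-1.7996e+02  4.0000e-02  8.9300e+01]
```

View pics/fin.png

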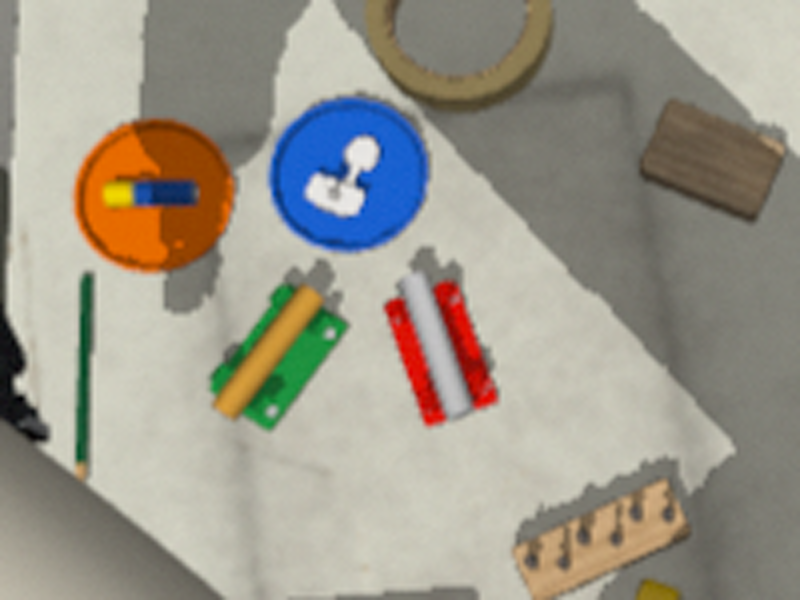

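The final view shows brass in the green cradle, steel in the red, the head post up in the blue dish, the battery in the orange dish at (150,194), and the sanding block unmoved at (713,158).

```bash
python3 -c "
from workcell import bot
print(bot.job_done())"
```

```text
the job is handed in; nothing more can be done
None
```

The job is done and handed in at about 38 s: brass in the green cradle, steel in the red, the head post up in the blue dish and the battery flat in the orange dish, with the sanding block left where it was; the brass bar may sit about 1 mm off centre.

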